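Hang a lipped bin on the rail beside its neighbour

ROBOT

A 7-joint arm with a two-finger parallel gripper is mounted at the origin on a cart in front of the work surface, level with it; the furniture and walls round the work are solid. World frame = base frame: x ahead of the robot, y to its left, z up, the work surface at z = 0. Lengths are in m, angles in rad, forces in N, time in s.
With the tool pointing down it reaches from about 0.4 to 0.85 m from the base axis. Payload 4.5 kg.
Tool frame: the origin (TCP) lies midway between the tips of the shut fingers; the grasp point (between the pads) lies behind it (r.grip_point_offset is the z of the grasp point in the tool frame, in m); z points along the fingers, y is the line along which they close (so a half turn about z gives the same grasp; the last joint's range is limited). The gripper opens to 88 mm and grips with 3 to 60 N. Pads are 18 mm wide; open, the fingers measure 123 mm over their backs; the gripper's body (75 mm by 187 mm) begins 45 mm behind the grasp point.
Start: joints at [-1.128, 0.689, -0.195, 1.565, 0.157, 0.902, -0.215], TCP at [0.248, 0.574, 0.239] pointing down, gripper open.
Joint ranges: [-3.01, 3.01], [-0.46, 2.08], [-1.47, 1.51], [0.13, 2.56], [-1, 4.14], [0.04, 2.09], [-2.66, 2.66]. Speed limits (rad/s): [2.57, 2.57, 3.14, 3.14, 3.14, 3.14, 3.14].

INTERFACE

Orientations are given as a unit quaternion [x, y, z, w].
In Python, from plant import r, optics, workorder gives the robot as it stands.
- The arm moves only by the shell command python3 -m creep 'ROWS' [FORCE]. ROWS is JSON, a list of rows, each an object of numbers: "grip": the gripper command: -1 is shut, 1 is fully open, values between are in proportion; "tx", "ty", "tz": the shift along the tool's x, y, z in cm; "spin": the turn about the tool's z in degrees. In form: [{"grip": .., "tx": .., "ty": .., "tz": .., "spin": ..}, ...]. A call has 1 to 8 rows; each row shifts and turns the commanded pose from where the row before left it, along the tool's axes as they then stand; what a row does not reach is not made up. A row lasts 1/12 s, in which the tool goes at most 41.7 mm and 7.16 degrees, less where a joint would pass 70% of its speed; a pose out of reach is approached as far as the arm can. A call with a gripper value outside its range is refused whole. The fingers move at their own pace and stop on an object; FORCE is the grip in N (left out, the last holds). Time passes only in rows, so rows that do not move let the fingers close. It gives the time, the measured TCP pose, the force, the opening and the grip force at its end, in the units of the state.
- r.get_state(): the state, without advancing time (a new reading comes with each control period).
- optics.snapshot(name): name is "scene" or "top"; returns (picture, depth): 384x512x3 uint8, red, green, blue; 384x512 float32, m along the optical axis (not along the pixel's ray), 0 where there is no reading.
- optics.get_calibration(name): a dict with "fx", "fy", "cx", "cy" (pixels), "extrinsics" (4x4, takes a point from world to camera coordinates). Camera axes: x right, y down, z forward; pixel columns grow to the right and rows downward; lengths in m; the calibration is good to about 2 mm. A picture is of the moment at which its call begins. get_calibration takes no time and is no camera call.
- workorder.finish_job(): hands the job in; it is judged then, once.
The state is a dict: "clock": time; "q": joint angles; "qd": joint speeds; "joint_torque": joint torques, N m; "tool_pos": TCP position; "eef_rot": TCP orientation; "contact_force": force on the tool from outside, world axes, zero at the start; "moment": the same for the moment, N m; "opening": opening from 0.0 (shut) to 1.0 (fully open); "finger_force": force on a finger pad.
Only numpy, scipy, OpenCV 4.12 (cv2) and the standard library are available. Lean on these libraries where they do the work, as an engineer would, in place of code of your own. Each camera call takes 0.05 s, during which the arm holds its last target. There are 200 camera calls.

TASK

Hang the grey bin of thread spools on the raised rail of the stand: carry it over the rail with its back lip behind the bar, lower it gently until the rail takes its weight, and let go of it with a gap of a few centimetres to the right of the bin already hanging there. Then slide it gently along the rail until it touches that bin. Keep both spools in the bin and leave the tape roll, the tin and the pattern weight where they are.

Things in the scene. Friction and masses are not known exactly. Their poses are not given: they have to be found in the camera images.
- bin: Loose slim grey plastic parts bin, 120 long (x), 64 wide (y), 64 mm high, walls and floor 4 mm, 0.1 to 0.17 kg empty, on the table with two spools in it. Origin: centre of its underside, z up. -x: low front (38 mm; the sides reach full height 30 mm ahead of the middle). +x: back with the hooked lip. Grip it across the 64 mm width from above, near its middle.
- bin_slot (a point): Top of the slot behind the bin's back wall, 66 mm back of and 60 mm above the bin's origin. The slot is 12 mm wide (bin x = 60 to 72 mm), 20 mm deep, open below; above it a 4 mm web, behind it the lip, 4 mm thick, 56 mm wide, its foot (40 mm above the bin's underside) flared back to x = 80 mm. Hung, this point lies on the rail top; lean on it with under 15 N.
- rack: Fixed steel stand, two feet 80 mm long (x) at y = +-165 mm. Origin: on the table under the rail's middle; -x front, +y left seen from the front. Rail: upright bar along y, x = -4 to 4, y = -175 to 175 mm, 50 mm tall, smooth, round top edge. Its top is 130 to 190 mm above the table, set anew each time and NOT reported: feel or see it. It does not move under load.
- rack_spot (a point): Point on the table straight below where the hung bin's origin is when it touches its neighbour: x = -66, y = 41 mm in the stand's frame. The neighbour is an equal bin fixed on the rail, centre y = 105, right face y = 73 mm, rim 4 mm above the rail. A hung bin's x runs along the stand's x; it sags forward a few degrees and slides along the bar when pushed sideways with 1 to 4 N.
- spool_front: Thread spool, 34 mm wide, 45 mm high, standing loose in the front half of the bin; origin: centre of its underside.
- spool_back: Thread spool, 34 mm wide, 45 mm high, standing loose in the back half of the bin; origin: centre of its underside.
- tape_roll: Roll of tape lying flat on the table, 104 mm across, 25 mm high; bystander; origin: centre of its underside.
- tin: Round closed tin, 90 mm across, 38 mm high; bystander; origin: centre of its underside.
- weight: Cast pattern weight with a knob, 72 mm across, 52 mm high; bystander; origin: centre of its underside.
Things that resemble listed ones, but are neither listed nor needed, are in the scene too. What is shaped like the bin but orange is not meant.

How it is judged:
On the way:
1. the bin hangs by its lip on the rail, let go, with a gap of at least 15 mm to the bin already there (height (world z) of bin above 0.055 m and x of bin in the frame of rack between -0.082 and -0.052 m and angle between bin's own z axis and vertical below 0.2 rad and contact force between bin and rack above 0.5 N and contact force between the fingers and bin below 0.05 N and y of bin in the frame of rack below 0.026 m), for 0.3 s.
At the end, for the whole second after the job is handed in: The bin hangs at rest by its lip on the rail, off the table, within 0.2 rad of upright, let go, touching the bin already there or within 7 mm of it measured at its middle, with both spools still in it (height (world z) of bin above 0.055 m and x of bin in the frame of rack between -0.082 and -0.052 m and angle between bin's own z axis and vertical below 0.2 rad and contact force between bin and rack above 0.5 N and contact force between the fingers and bin below 0.05 N and distance between each of spool_front, spool_back and bin below 0.085 m and y of bin in the frame of rack between 0.034 and 0.047 m and linear speed of bin below 0.02 m/s).
It fails at once if the bin is dropped: it falls, out of the fingers, at more than 0.45 m/s (contact force between the fingers and bin below 0.05 N and linear speed of bin above 0.45 m/s).
It fails at once if the bin is slammed or forced on the rail or against its neighbour with more than 110 N, summed over the contacts (contact force between bin and rack above 110 N).
It fails at once if a spool leaves the bin (not (distance between each of spool_front, spool_back and bin below 0.085 m)).
It fails at once if the tape roll, the tin or the weight is moved more than 30 mm (distance of any of tape_roll, tin, weight from where it was at the start of the episode above 0.03 m).
It also fails if it takes over 72 s, if anything falls off the work surface, if the arm or the gripper's body presses on something with over 40 N, if the wrist force passes 120 N, or if a joint passes its speed limit or range.

## Working session

There is one attempt and no reset: what is moved stays moved. The work goes in short steps, Python scripts to look and compute and a shell command to move; the robot and the scene stay as the last step left them, time stands still between calls to the robot, and variables do not carry over. Pictures are saved under pics/ and viewed, at most 10 in all, crops included, and the job is handed in when it is done.

```bash
ls; mkdir -p pics; cat > h.py <<'E'
import numpy as np,cv2
from plant import r,optics,workorder
def snap(n):
    p,d=optics.snapshot(n); np.savez(f'/tmp/{n}.npz',p=p,d=d); return p,d
def load(n):
    z=np.load(f'/tmp/{n}.npz'); return z['p'],z['d']
def world(n,u,v,d):
    c=optics.get_calibration(n);E=np.array(c['extrinsics'])
    u=np.asarray(u,float);v=np.asarray(v,float)
    P=np.stack([(u-c['cx'])/c['fx']*d,(v-c['cy'])/c['fy']*d,d],-1)
    return (P-E[:3,3])@E[:3,:3]
def cloud(n,d):
    v,u=np.mgrid[:d.shape[0],:d.shape[1]]; return world(n,u,v,d)
E
python3 - <<'E'
from h import *
ims=[]
for n in('scene','top'):
    p,d=snap(n); cv2.imwrite(f'pics/{n}0.png',p[:,:,::-1])
    c=optics.get_calibration(n); print(n,c['fx'],c['cx'],c['cy'],np.round(c['extrinsics'],3).tolist())
s=r.get_state(); print(s, r.grip_point_offset)
E
```

```text
pics
scene 385.264577600387 259.22149691767027 192.725506000554 [[0.737, -0.676, -0.022, -0.343], [-0.472, -0.491, -0.732, 0.302], [0.484, 0.55, -0.681, 0.75], [0.0, 0.0, 0.0, 1.0]]
top 490.145668450549 259.93767991948675 188.63218266614237 [[-0.026, -1.0, 0.006, 0.065], [-0.996, 0.026, -0.09, 0.516], [0.089, -0.008, -0.996, 1.203], [0.0, 0.0, 0.0, 1.0]]
{'clock': 0.1, 'q': array([-1.12821721,  0.68990271, -0.19455536,  1.5662021 ,  0.15729581,
        0.90253736, -0.21507691]), 'qd': array([-1.41823654e-04, -3.76462214e-03,  5.99237547e-05, -2.68936150e-03,
       -5.11233683e-04, -5.82087998e-05, -4.20881462e-04]), 'joint_torque': array([-2.84612150e-03, -5.28503680e+01, -1.27093613e+00, -1.53837562e+01,
       -5.24490641e-02,  2.03910291e-03,  3.90753132e-05]), 'tool_pos': array([0.24823014, 0.5729784 , 0.23799963]), 'eef_rot': array([ 2.02910953e-01,  9.79196844e-01, -8.19776562e-04, -1.19387512e-04]), 'contact_force': array([-0.31618119, -0.38001623,  0.61461761]), 'moment': array([-0.03065263,  0.03514151,  0.00514642]), 'finger_force': 0.0, 'opening': 1.0011545812350706} -0.0187
```

View pics/scene0.png

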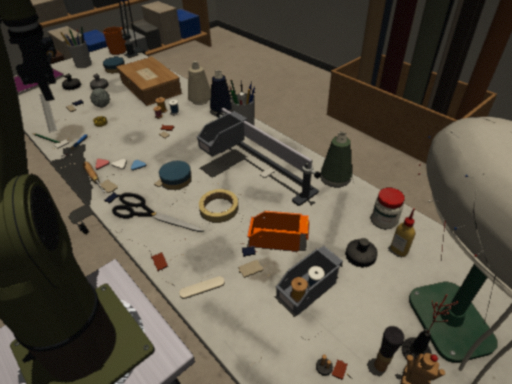

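View pics/top0.png

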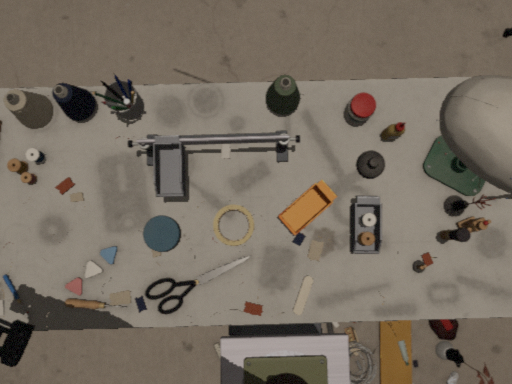

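Candidates for the wanted bin: the grey bin with two spools (scene 310,280 / top 366,223), the orange bin (scene 280,230 / top 307,208), and the fixed grey neighbour on the rail (scene 222,132 / top 170,168). I choose the loose grey one. The tape roll is at top (234,226), the tin at (162,233) and the weight at (371,164).

```bash
python3 - <<'E'
from h import *
p,d=load('top'); C=cloud('top',d)
a=cv2.resize(p[180:270,330:400],None,fx=6,fy=6,interpolation=2)[:,:,::-1]
b=cv2.resize(p[120:210,120:310],None,fx=4,fy=4,interpolation=2)[:,:,::-1]
q,_=load('scene')
c=cv2.resize(q[240:320,265:350],None,fx=4,fy=4,interpolation=2)[:,:,::-1]
out=np.zeros((600,800,3),np.uint8)
out[:360,:280]=cv2.resize(a,(280,360)); out[:360,290:630]=0
c=c[:320];out[:320,290:630]=c[:, :340]; out[360:600,:506]=cv2.resize(b,(506,240))
cv2.imwrite('pics/crop.png',out)
def box(n,C,lo,hi):
    m=((C>lo)&(C<hi)).all(-1); return C[m]
for n in('top','scene'):
    p,d=load(n);C=cloud(n,d); g=(d>0)
    print(n,'table z',np.median(C[...,2][g&(abs(C[...,2])<.03)]))
    # bin: high points
    cx=[0,0]
    C[~g]=9
    if n=='top':
        b0=C[223,366]; print('bin px',b0,'rail',C[140,200],C[138,260],C[141,285],'neigh',C[170,170])
    P=box(n,C,[b0[0]-.1,b0[1]-.06,.045],[b0[0]+.1,b0[1]+.06,.09])
    print('bin rim z pct',np.percentile(P[:,2],[5,50,95]),P.min(0),P.max(0),len(P))
    Q=P[P[:,2]>.054]; rc=cv2.minAreaRect((Q[:,:2]*1000).astype(np.float32)); print('rect mm',rc)
    R=box(n,C,[b0[0]+.05,-.05,.1],[b0[0]+.3,.4,.25]); print('rail',len(R),R.min(0),R.max(0))
    h,e=np.histogram(R[:,2],bins=30); print(h.tolist(),e[[0,-1]])
E
```

```text
top table z 0.000173834515132895
bin px [ 0.42451442 -0.20470987  0.04721083] rail [0.62405879 0.18752229 0.12886807] [0.62462971 0.04924697 0.13200377] [ 0.62204554 -0.00999249  0.10073549] neigh [0.56314913 0.26641421 0.07650877]
bin rim z pct [0.04626281 0.05781079 0.06633793] [ 0.36471053 -0.238675    0.0450454 ] [ 0.49373099 -0.17046913  0.07048359] 776
rect mm ((430.4378967285156, -205.72940063476562), (65.59942626953125, 119.2476577758789), 87.47708129882812)
rail 1782 [ 0.49758263 -0.04298487  0.10002069] [0.72431966 0.39823009 0.14861692]
[66, 65, 80, 80, 54, 42, 65, 56, 41, 43, 59, 37, 28, 27, 23, 47, 69, 87, 120, 147, 141, 126, 144, 80, 37, 10, 3, 1, 2, 2] [0.10002069 0.14861692]
scene table z 0.0005901749105332948
bin rim z pct [0.04660199 0.05342192 0.06505172] [ 0.36082772 -0.24221177  0.04504907] [ 0.4890595  -0.17400273  0.06656175] 1150
rect mm ((431.3205261230469, -208.86827087402344), (64.84188842773438, 115.04134368896484), 87.3955078125)
rail 1982 [ 0.49572232 -0.04743174  0.10004077] [0.72449304 0.38606407 0.14513198]
[86, 102, 95, 89, 65, 80, 83, 89, 77, 73, 72, 72, 66, 70, 62, 73, 64, 86, 71, 93, 103, 94, 65, 70, 62, 16, 1, 1, 1, 1] [0.10004077 0.14513198]
```

View pics/crop.png

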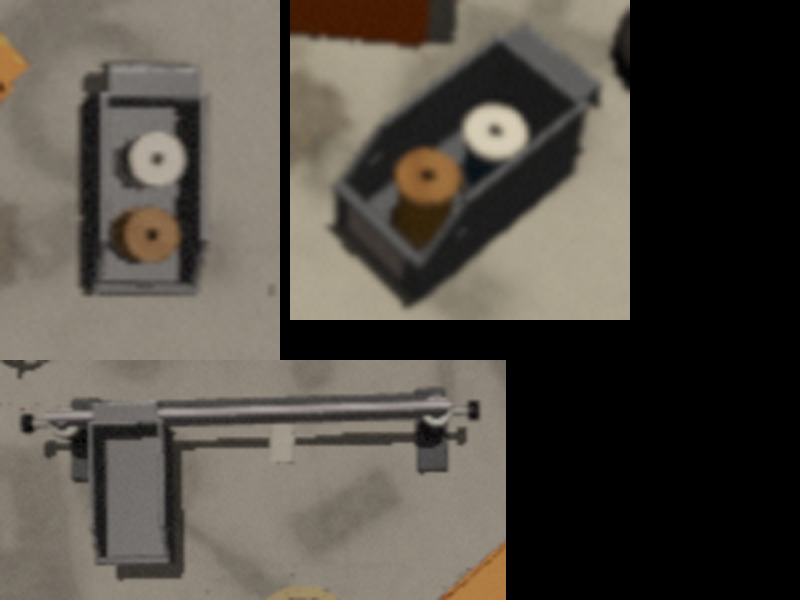

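The crop confirms it: grey bin, lip at the top (towards world +x), white spool at the back, brown spool at the front. The neighbour hangs at the rail's left end. Next I fit the poses precisely.

```bash
cat > fit.py <<'E'
from h import *
from scipy.optimize import least_squares
for n in('top','scene'):
    p,d=load(n);C=cloud(n,d);C[d<=0]=9
    # bar between neighbour and right foot
    M=((C>[.595,.02,.09])&(C<[.66,.2,.2])).all(-1); P=C[M]
    # per-y slice top height & x
    ys=np.arange(.02,.2,.02); T=[]
    for y in ys:
        S=P[(P[:,1]>=y)&(P[:,1]<y+.02)]; z=np.percentile(S[:,2],90); t=S[S[:,2]>z-.005]; T.append((y+.01,z,np.median(t[:,0]),t[:,0].min(),t[:,0].max()))
    T=np.array(T); print(n,'bar y,z,xmed,xmin,xmax\n',np.round(T,4)); print('dx/dy',np.polyfit(T[:,0],T[:,2],1))
    N=C[((C>[.5,.2,.115])&(C<[.66,.34,.16])).all(-1)]; print('neigh rim',np.percentile(N[:,1],[1,5,95,99]),np.percentile(N[:,2],[50,90]), cv2.minAreaRect((N[:,:2]*1000).astype(np.float32)))
    B=C[((C>[.34,-.26,.058])&(C<[.52,-.15,.072])).all(-1)]
    print('bin rim pts',len(B),'z',np.median(B[:,2]),'x',np.percentile(B[:,0],[1,99]))
    for lo,hi in((.40,.43),(.43,.46),(.46,.49)):
        S=B[(B[:,0]>lo)&(B[:,0]<hi)]
        if len(S)>5: print(' x',lo,'y range',np.percentile(S[:,1],[2,98]))
E
python3 fit.py
```

```text
top bar y,z,xmed,xmin,xmax
 [[0.03   0.133  0.6271 0.6239 0.6319]
 [0.05   0.1333 0.6269 0.6229 0.6298]
 [0.07   0.1336 0.6272 0.6231 0.6301]
 [0.09   0.1333 0.6274 0.6235 0.6307]
 [0.11   0.1331 0.6262 0.6232 0.6311]
 [0.13   0.133  0.6267 0.6227 0.6295]
 [0.15   0.1342 0.6271 0.623  0.6301]
 [0.17   0.1334 0.6264 0.6222 0.6308]
 [0.19   0.1325 0.626  0.622  0.6308]]
dx/dy [-0.00556904  0.62739365]
neigh rim [0.20479749 0.21958312 0.31861758 0.3304707 ] [0.13337655 0.13799477] ((568.4711303710938, 261.7342529296875), (137.40626525878906, 132.64877319335938), 5.424509048461914)
bin rim pts 385 z 0.06303515674482855 x [0.38165762 0.48989921]
 x 0.4 y range [-0.2377982  -0.17280255]
 x 0.43 y range [-0.23809634 -0.17368796]
 x 0.46 y range [-0.2357931  -0.17737564]
scene bar y,z,xmed,xmin,xmax
 [[0.03   0.1307 0.6245 0.6219 0.6277]
 [0.05   0.1303 0.6245 0.6226 0.6291]
 [0.07   0.1307 0.6246 0.6208 0.6292]
 [0.09   0.1311 0.6241 0.6201 0.6313]
 [0.11   0.1312 0.6235 0.6216 0.6302]
 [0.13   0.1315 0.6233 0.6209 0.6289]
 [0.15   0.1313 0.624  0.6194 0.6279]
 [0.17   0.1307 0.6237 0.6209 0.6288]
 [0.19   0.1301 0.6241 0.6213 0.6264]]
dx/dy [-0.00481064  0.62456089]
neigh rim [0.20397923 0.22012853 0.29704197 0.32508875] [0.12795669 0.13632189] ((571.1036987304688, 268.2218933105469), (132.0183868408203, 130.6219024658203), 88.44916534423828)
bin rim pts 461 z 0.06352512560554656 x [0.37926398 0.48839845]
 x 0.4 y range [-0.2404741  -0.17615626]
 x 0.43 y range [-0.24163221 -0.1773009 ]
 x 0.46 y range [-0.2412473  -0.18052293]
```

```bash
python3 - <<'E'
from h import *
for n in('top','scene'):
    p,d=load(n);C=cloud(n,d);C[d<=0]=9
    B=C[((C>[.40,-.26,.055])&(C<[.475,-.15,.072])).all(-1)]
    for nm,S in(('L',B[B[:,1]>-.187]),('R',B[B[:,1]<-.224])): print(n,nm,len(S),np.polyfit(S[:,0]-.43,S[:,1],1))
    A=C[((C>[.34,-.25,.02])&(C<[.53,-.16,.072])).all(-1)]; print(' x ext',np.percentile(A[:,0],[.5,99.5]),'at lip z',np.median(A[A[:,0]>.478][:,2]))
    L=A[(A[:,0]>.47)&(A[:,2]>.055)]; print(' web y',np.percentile(L[:,1],[2,98]), 'x',np.percentile(L[:,0],[2,98]))
    N=C[((C>[.53,.19,.122])&(C<[.60,.35,.15])).all(-1)]
    for k in ((.53,.555),(.555,.58),(.58,.6)):
        S=N[(N[:,0]>k[0])&(N[:,0]<k[1])]; 
        if len(S): print(' neigh',k,len(S),np.percentile(S[:,1],[2,10,90,98]),np.median(S[:,2]))
    F=C[((C>[.49,.22,.06])&(C<[.66,.31,.145])).all(-1)]; print(' neigh x',np.percentile(F[:,0],[.5,2,98,99.5]))
    K=C[((C>[.55,-.08,.06])&(C<[.66,.45,.11])).all(-1)]
E
```

```text
top L 94 [-0.07168719 -0.1756017 ]
top R 89 [ 0.04240351 -0.23471582]
 x ext [0.35112775 0.48990916] at lip z 0.0637698840676232
 web y [-0.23482942 -0.17910366] x [0.47045326 0.48988909]
 neigh (0.53, 0.555) 61 [0.23168087 0.23202499 0.29473241 0.29532664] 0.13449647282552124
 neigh (0.555, 0.58) 64 [0.23156605 0.23197746 0.29423857 0.29529431] 0.13494255353444193
 neigh (0.58, 0.6) 54 [0.23182687 0.23220822 0.29406208 0.29480006] 0.13551027028133636
 neigh x [0.49821809 0.50042067 0.63292272 0.63584233]
scene L 110 [-0.05464247 -0.17948041]
scene R 134 [ 0.0735361 -0.2385712]
 x ext [0.3501709  0.48777139] at lip z 0.06406960427227641
 web y [-0.2380523  -0.18345461] x [0.47027648 0.48846555]
 neigh (0.53, 0.555) 77 [0.22774181 0.22836212 0.29110431 0.29285771] 0.1307832826219819
 neigh (0.555, 0.58) 78 [0.2284856  0.22890525 0.29124878 0.29307586] 0.13059008475526337
 neigh (0.58, 0.6) 62 [0.22807445 0.22912703 0.29132728 0.2922465 ] 0.13075664312178892
 neigh x [0.49704055 0.49802343 0.62816099 0.63392165]
```

```bash
python3 - <<'E'
from h import *
for n in('top','scene'):
    p,d=load(n);C=cloud(n,d);C[d<=0]=9
    M=((C>[.2,-.8,.1])&(C<[.9,-.1,.9])).all(-1)
    L=C[M]; print(n,len(L),np.percentile(L,[1,99],axis=0).round(3).tolist())
    for z in np.arange(.1,.8,.1):
        S=L[(L[:,2]>z)&(L[:,2]<z+.1)]
        if len(S)>10: print(round(z,1),len(S),np.percentile(S[:,0],[1,99]).round(3),np.percentile(S[:,1],[1,99]).round(3))
E
python3 -m creep '[{"grip":1,"spin":-5.85,"tx":-1.5},{"grip":1,"spin":-5.85,"tx":-1.5},{"grip":1,"spin":-5.85,"tx":-1.5},{"grip":1,"spin":-5.85,"tx":-1.5},{"grip":1,"tx":-3,"ty":-2},{"grip":1,"tx":-3,"ty":-3},{"grip":1,"tx":-3,"ty":-3},{"grip":1}]'
```

```text
top 6969 [[0.388, -0.449, 0.108], [0.683, -0.29, 0.407]]
0.1 416 [0.377 0.657] [-0.509 -0.273]
0.2 15 [0.491 0.612] [-0.402 -0.313]
0.3 5539 [0.481 0.683] [-0.405 -0.293]
0.4 999 [0.547 0.644] [-0.39  -0.346]
scene 12914 [[0.379, -0.539, 0.105], [0.636, -0.302, 0.407]]
0.1 1687 [0.375 0.649] [-0.544 -0.283]
0.2 1136 [0.451 0.555] [-0.518 -0.343]
0.3 8684 [0.447 0.624] [-0.488 -0.305]
0.4 1407 [0.515 0.632] [-0.429 -0.354]$[0]: bad value
```

```bash
python3 -m creep '[{"grip":1,"tx":-1.5,"ty":0,"tz":0,"spin":-5.85},{"grip":1,"tx":-1.5,"ty":0,"tz":0,"spin":-5.85},{"grip":1,"tx":-1.5,"ty":0,"tz":0,"spin":-5.85},{"grip":1,"tx":-1.5,"ty":0,"tz":0,"spin":-5.85},{"grip":1,"tx":-3,"ty":-2,"tz":0,"spin":0},{"grip":1,"tx":-3,"ty":-3,"tz":0,"spin":0},{"grip":1,"tx":-3,"ty":-3,"tz":0,"spin":0},{"grip":1,"tx":0,"ty":0,"tz":0,"spin":0}]'
```

```text
clock: 0.77
tool_pos: [0.4047, 0.4699, 0.2376]
eef_rot: [0.007, 1.0, -0.004, 0.003]
contact_force: [0.9, -1.9, -0.3]
opening: 0.995
finger_force: 0.0
```

```bash
python3 -m creep '[{"grip":1,"tx":0,"ty":-3,"tz":0,"spin":0},{"grip":1,"tx":0,"ty":-3.5,"tz":0,"spin":0},{"grip":1,"tx":0,"ty":-3.5,"tz":0,"spin":0},{"grip":1,"tx":0,"ty":-3.5,"tz":0,"spin":0},{"grip":1,"tx":0,"ty":-3.5,"tz":0,"spin":0},{"grip":1,"tx":0,"ty":-3.5,"tz":0,"spin":0},{"grip":1,"tx":0,"ty":-3.5,"tz":0,"spin":0},{"grip":1,"tx":0,"ty":-3,"tz":0,"spin":0}]'
python3 -m creep '[{"grip":1,"tx":0,"ty":-3.5,"tz":0,"spin":0},{"grip":1,"tx":0,"ty":-3.5,"tz":0,"spin":0},{"grip":1,"tx":0,"ty":-3.5,"tz":0,"spin":0},{"grip":1,"tx":0,"ty":-3.5,"tz":0,"spin":0},{"grip":1,"tx":0,"ty":-3.5,"tz":0,"spin":0},{"grip":1,"tx":0,"ty":-3,"tz":0,"spin":0},{"grip":1,"tx":0,"ty":-3,"tz":0,"spin":0},{"grip":1,"tx":0,"ty":0,"tz":0,"spin":0}]'
```

```text
clock: 1.43
tool_pos: [0.3943, 0.2069, 0.2385]
eef_rot: [0.001, 1.0, -0.001, -0.0]
contact_force: [0.4, -0.1, 0.2]
opening: 1.0
finger_force: 0.0
clock: 2.1
tool_pos: [0.3936, -0.0317, 0.2383]
eef_rot: [0.005, 1.0, -0.002, -0.001]
contact_force: [-0.2, -0.2, 0.0]
opening: 1.003
finger_force: 0.0
```

```bash
python3 -m creep '[{"grip":1,"tx":-0.4,"ty":-2.5,"tz":0,"spin":0},{"grip":1,"tx":-0.4,"ty":-3,"tz":0,"spin":0},{"grip":1,"tx":-0.4,"ty":-3,"tz":0,"spin":0},{"grip":1,"tx":-0.4,"ty":-3,"tz":0,"spin":0},{"grip":1,"tx":-0.2,"ty":-3,"tz":0,"spin":0},{"grip":1,"tx":0,"ty":-2,"tz":0,"spin":0},{"grip":1,"tx":0,"ty":-1,"tz":0,"spin":0},{"grip":1,"tx":0,"ty":0,"tz":0,"spin":0}]'
python3 -m creep '[{"grip":1,"tx":0,"ty":0,"tz":2,"spin":0},{"grip":1,"tx":0,"ty":0,"tz":2.5,"spin":0},{"grip":1,"tx":0,"ty":0,"tz":2.5,"spin":0},{"grip":1,"tx":0,"ty":0,"tz":2,"spin":0},{"grip":1,"tx":0,"ty":0,"tz":1,"spin":0},{"grip":1,"tx":0,"ty":0,"tz":0,"spin":0}]'
python3 - <<'E'
from h import *
print(r.get_state()['tool_pos'],r.get_state()['eef_rot'])
p,_=snap('top');q,_=snap('scene')
cv2.imwrite('pics/pre.png',np.hstack([cv2.resize(p[150:290,300:430],None,fx=3,fy=3),cv2.resize(q[180:320,240:370],None,fx=3,fy=3)])[:,:,::-1])
E
```

```text
clock: 2.77
tool_pos: [0.4125, -0.2022, 0.2384]
eef_rot: [0.002, 1.0, -0.0, -0.0]
contact_force: [0.6, -0.3, -1.0]
opening: 0.999
finger_force: 0.0
clock: 3.27
tool_pos: [0.4119, -0.1976, 0.137]
eef_rot: [-0.002, 1.0, 0.001, -0.002]
contact_force: [0.5, -0.3, 0.5]
opening: 0.998
finger_force: 0.0
[ 0.41188913 -0.19762825  0.13702115] [-0.00153436  0.99999606  0.00136408 -0.0019151 ]
```

View pics/pre.png

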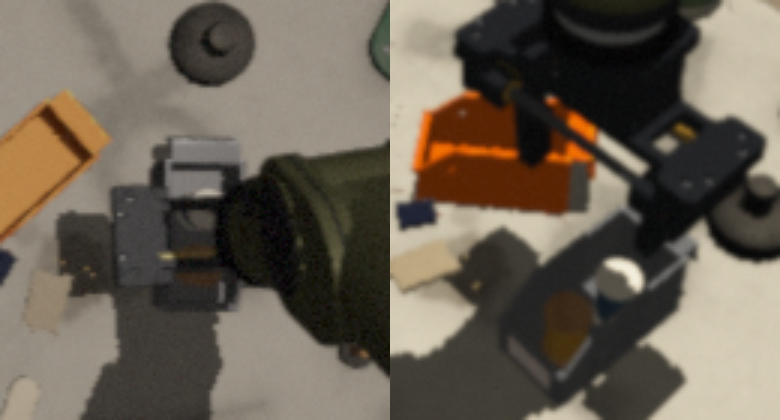

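```bash
python3 -m creep '[{"grip":1,"tx":0,"ty":-0.5,"tz":1,"spin":0},{"grip":1,"tx":0,"ty":-0.4,"tz":1,"spin":0},{"grip":1,"tx":0,"ty":0,"tz":0.8,"spin":0},{"grip":1,"tx":0,"ty":0,"tz":0.8,"spin":0},{"grip":1,"tx":0,"ty":0,"tz":0.5,"spin":0},{"grip":1,"tx":0,"ty":0,"tz":0,"spin":0},{"grip":1,"tx":0,"ty":0,"tz":0,"spin":0}]'
```

```text
clock: 3.95
tool_pos: [0.4125, -0.2092, 0.0973]
eef_rot: [0.0, 1.0, 0.0, -0.0]
contact_force: [0.7, -0.0, 0.6]
opening: 1.0
finger_force: 0.0
```

```bash
python3 -m creep '[{"grip":1,"tx":0,"ty":0.15,"tz":1,"spin":0},{"grip":1,"tx":0,"ty":0,"tz":1.2,"spin":0},{"grip":1,"tx":0,"ty":0,"tz":1.2,"spin":0},{"grip":1,"tx":0,"ty":0,"tz":1.2,"spin":0},{"grip":1,"tx":0,"ty":0,"tz":1.2,"spin":0},{"grip":1,"tx":0,"ty":0,"tz":0.8,"spin":0},{"grip":1,"tx":0,"ty":0,"tz":0,"spin":0},{"grip":1,"tx":0,"ty":0,"tz":0,"spin":0}]'
python3 -m creep '[{"grip":0.5,"tx":0,"ty":0,"tz":0,"spin":0},{"grip":0.3,"tx":0,"ty":0,"tz":0,"spin":0},{"grip":-1,"tx":0,"ty":0,"tz":0,"spin":0},{"grip":-1,"tx":0,"ty":0,"tz":0,"spin":0},{"grip":-1,"tx":0,"ty":0,"tz":0,"spin":0},{"grip":-1,"tx":0,"ty":0,"tz":0,"spin":0},{"grip":-1,"tx":0,"ty":0,"tz":0,"spin":0},{"grip":-1,"tx":0,"ty":0,"tz":0,"spin":0}]' 25
```

```text
clock: 4.62
tool_pos: [0.4127, -0.2079, 0.0317]
eef_rot: [0.0, 1.0, 0.0, -0.0]
contact_force: [0.3, -0.4, -0.4]
opening: 1.001
finger_force: 0.0
clock: 5.28
tool_pos: [0.413, -0.2081, 0.0321]
eef_rot: [0.0, 1.0, -0.0, 0.0]
contact_force: [0.5, 0.4, 4.9]
opening: 0.724
finger_force: 24.8
```

```bash
python3 -m creep '[{"grip":-1,"tx":0,"ty":0,"tz":-0.3,"spin":0},{"grip":-1,"tx":0,"ty":0,"tz":-0.5,"spin":0},{"grip":-1,"tx":0,"ty":0,"tz":-1,"spin":0},{"grip":-1,"tx":0,"ty":0,"tz":-1.5,"spin":0},{"grip":-1,"tx":0,"ty":0,"tz":-1.5,"spin":0},{"grip":-1,"tx":0,"ty":0,"tz":-1.5,"spin":0},{"grip":-1,"tx":0,"ty":0,"tz":-1.5,"spin":0},{"grip":-1,"tx":0,"ty":0,"tz":-1.5,"spin":0}]'
python3 -m creep '[{"grip":-1,"tx":0,"ty":0,"tz":-1.5,"spin":0},{"grip":-1,"tx":0,"ty":0,"tz":-1.5,"spin":0},{"grip":-1,"tx":0,"ty":0,"tz":-1.5,"spin":0},{"grip":-1,"tx":0,"ty":0,"tz":-1,"spin":0},{"grip":-1,"tx":0,"ty":0,"tz":-0.5,"spin":0},{"grip":-1,"tx":0,"ty":0,"tz":0,"spin":0},{"grip":-1,"tx":0,"ty":0,"tz":0,"spin":0},{"grip":-1,"tx":0,"ty":0,"tz":0,"spin":0}]'
```

```text
clock: 5.95
tool_pos: [0.4122, -0.208, 0.1256]
eef_rot: [0.0, 1.0, 0.0, -0.0]
contact_force: [1.1, 0.1, -1.5]
opening: 0.728
finger_force: 24.8
clock: 6.62
tool_pos: [0.4122, -0.2079, 0.1841]
eef_rot: [0.0, 1.0, 0.0, -0.001]
contact_force: [-0.8, -1.6, -1.0]
opening: 0.727
finger_force: 24.8
```

```bash
python3 -m creep '[{"grip":-1,"tx":0,"ty":0.5,"tz":0,"spin":0},{"grip":-1,"tx":0,"ty":1,"tz":0,"spin":0},{"grip":-1,"tx":0,"ty":1.5,"tz":0,"spin":0},{"grip":-1,"tx":0,"ty":2,"tz":0,"spin":0},{"grip":-1,"tx":0,"ty":2,"tz":0,"spin":0},{"grip":-1,"tx":0,"ty":2,"tz":0,"spin":0},{"grip":-1,"tx":0,"ty":2,"tz":0,"spin":0},{"grip":-1,"tx":0,"ty":2,"tz":0,"spin":0}]'
python3 -m creep '[{"grip":-1,"tx":0,"ty":2,"tz":0,"spin":0},{"grip":-1,"tx":0,"ty":2,"tz":0,"spin":0},{"grip":-1,"tx":0,"ty":2,"tz":0,"spin":0},{"grip":-1,"tx":0,"ty":2,"tz":0,"spin":0},{"grip":-1,"tx":0,"ty":2,"tz":0,"spin":0},{"grip":-1,"tx":0,"ty":2,"tz":0,"spin":0},{"grip":-1,"tx":0,"ty":2,"tz":0,"spin":0},{"grip":-1,"tx":0,"ty":2,"tz":0,"spin":0}]'
python3 -m creep '[{"grip":-1,"tx":0,"ty":2,"tz":0,"spin":0},{"grip":-1,"tx":0,"ty":1.5,"tz":0,"spin":0},{"grip":-1,"tx":0,"ty":1.5,"tz":0,"spin":0},{"grip":-1,"tx":0,"ty":1,"tz":0,"spin":0},{"grip":-1,"tx":0,"ty":0.5,"tz":0,"spin":0},{"grip":-1,"tx":0,"ty":0,"tz":0,"spin":0},{"grip":-1,"tx":0,"ty":0,"tz":0,"spin":0}]'
```

```text
clock: 7.28
tool_pos: [0.4123, -0.0759, 0.1844]
eef_rot: [-0.0, 1.0, 0.0, -0.0]
contact_force: [-0.0, -0.1, -1.6]
opening: 0.723
finger_force: 24.8
clock: 7.95
tool_pos: [0.412, 0.084, 0.1844]
eef_rot: [-0.001, 1.0, 0.0, -0.0]
contact_force: [0.9, -0.3, -1.7]
opening: 0.725
finger_force: 24.8
clock: 8.53
tool_pos: [0.4125, 0.1465, 0.1845]
eef_rot: [0.0, 1.0, -0.0, -0.0]
contact_force: [-0.3, -0.1, -1.0]
opening: 0.727
finger_force: 24.8
```

```bash
python3 -m creep '[{"grip":-1,"tx":-0.5,"ty":0.2,"tz":0,"spin":0},{"grip":-1,"tx":-1,"ty":0.2,"tz":0,"spin":0},{"grip":-1,"tx":-1.5,"ty":0.2,"tz":0,"spin":0},{"grip":-1,"tx":-1.5,"ty":0.2,"tz":0,"spin":0},{"grip":-1,"tx":-1.5,"ty":0.2,"tz":0,"spin":0},{"grip":-1,"tx":-1.5,"ty":0.2,"tz":0,"spin":0},{"grip":-1,"tx":-1.5,"ty":0,"tz":0,"spin":0},{"grip":-1,"tx":-1.5,"ty":0,"tz":0,"spin":0}]'
python3 -m creep '[{"grip":-1,"tx":-1.5,"ty":0,"tz":0,"spin":0},{"grip":-1,"tx":-1.5,"ty":0,"tz":0,"spin":0},{"grip":-1,"tx":-0.7,"ty":0,"tz":0,"spin":0},{"grip":-1,"tx":-0.3,"ty":0,"tz":0,"spin":0},{"grip":-1,"tx":0,"ty":0,"tz":0,"spin":0},{"grip":-1,"tx":0,"ty":0,"tz":0,"spin":0},{"grip":-1,"tx":0,"ty":0,"tz":0,"spin":0}]'
python3 - <<'E'
from h import *
print(r.get_state()['tool_pos'],r.get_state()['contact_force'])
p,d=snap('top');q,e=snap('scene')
cv2.imwrite('pics/hov.png',np.hstack([cv2.resize(p[80:240,110:310],None,fx=2,fy=2.5),cv2.resize(q[60:220,170:370],None,fx=2,fy=2.5)])[:,:,::-1])
for n,dd in(('top',d),('scene',e)):
    C=cloud(n,dd);C[dd<=0]=9
    L=C[((C>[.60,.10,.17])&(C<[.66,.22,.235])).all(-1)]
    if len(L): print(n,len(L),'web z',np.percentile(L[:,2],[10,50,90]),'x',np.percentile(L[:,0],[50,95,98,100]),'y',np.percentile(L[:,1],[2,98]))
    P=C[((C>[.6,.02,.12])&(C<[.66,.11,.145])).all(-1)]; print(' rail x',np.percentile(P[:,0],[2,50,98]),np.percentile(P[:,2],[50,90]))
E
```

```text
clock: 9.2
tool_pos: [0.5189, 0.1577, 0.1846]
eef_rot: [0.001, 1.0, -0.0, -0.0]
contact_force: [0.5, -0.0, -1.4]
opening: 0.728
finger_force: 24.8
clock: 9.78
tool_pos: [0.5569, 0.1589, 0.1846]
eef_rot: [-0.0, 1.0, -0.0, -0.001]
contact_force: [0.4, 0.8, -2.4]
opening: 0.725
finger_force: 24.8
[0.55686122 0.15888187 0.1846494 ] [ 0.41137162  0.81736486 -2.36698186]
 rail x [0.62306765 0.62632494 0.63129667] [0.13105082 0.13352012]
scene 55 web z [0.17460879 0.19111482 0.20262604] x [0.60845489 0.63206977 0.6323988  0.63394152] y [0.12308997 0.13402506]
 rail x [0.62089784 0.62348858 0.62922212] [0.12845343 0.13213519]
```

View pics/hov.png

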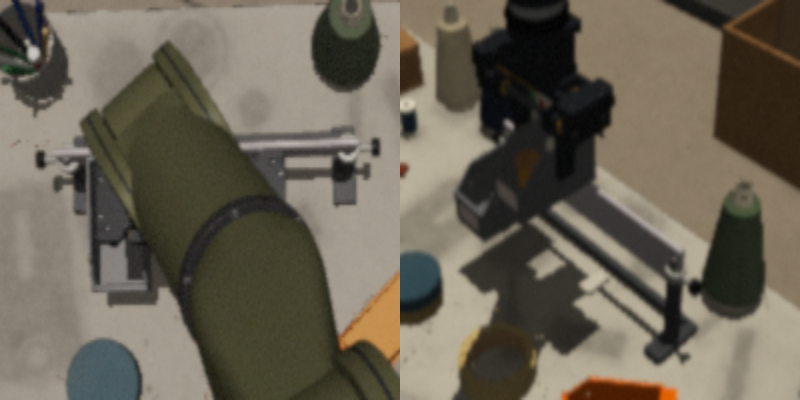

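```bash
python3 -m creep '[{"grip":-1,"tx":0,"ty":0,"tz":0.4,"spin":0},{"grip":-1,"tx":0,"ty":0,"tz":0.8,"spin":0},{"grip":-1,"tx":0,"ty":0,"tz":1,"spin":0},{"grip":-1,"tx":0,"ty":0,"tz":1,"spin":0},{"grip":-1,"tx":0,"ty":0,"tz":0.8,"spin":0},{"grip":-1,"tx":0,"ty":0,"tz":0.4,"spin":0},{"grip":-1,"tx":0,"ty":0,"tz":0,"spin":0},{"grip":-1,"tx":0,"ty":0,"tz":0,"spin":0}]'
python3 -m creep '[{"grip":-1,"tx":0,"ty":0,"tz":0.3,"spin":0},{"grip":-1,"tx":0,"ty":0,"tz":0.3,"spin":0},{"grip":-1,"tx":0,"ty":0,"tz":0.2,"spin":0},{"grip":-1,"tx":0,"ty":0,"tz":0,"spin":0}]'
python3 -m creep '[{"grip":-1,"tx":0,"ty":0,"tz":0.3,"spin":0},{"grip":-1,"tx":0,"ty":0,"tz":0.2,"spin":0},{"grip":-1,"tx":0,"ty":0,"tz":0,"spin":0}]'
python3 - <<'E'
from h import *
q,e=snap('scene')
cv2.imwrite('pics/hov2.png',cv2.resize(q[90:190,190:330],None,fx=5,fy=5,interpolation=2)[:,:,::-1])
C=cloud('scene',e)
L=C[((C>[.60,.10,.12])&(C<[.66,.22,.2])).all(-1)]; L=L[L[:,1]>.118]
print(len(L),np.percentile(L[:,0],[5,50,95,98,100]),np.percentile(L[:,2],[2,98]))
E
```

```text
clock: 10.55
tool_pos: [0.5578, 0.159, 0.1404]
eef_rot: [0.0, 1.0, -0.0, -0.0]
contact_force: [0.1, 1.0, -0.8]
opening: 0.725
finger_force: 24.8
clock: 10.88
tool_pos: [0.5577, 0.1589, 0.1324]
eef_rot: [0.0, 1.0, -0.0, -0.0]
contact_force: [0.8, -0.3, -2.1]
opening: 0.727
finger_force: 24.8
clock: 11.13
tool_pos: [0.5576, 0.1588, 0.1273]
eef_rot: [0.0, 1.0, -0.0, -0.0]
contact_force: [-0.3, -0.5, -0.8]
opening: 0.725
finger_force: 24.8
57 [0.60139757 0.6154039  0.62910277 0.63308427 0.63343525] [0.12167137 0.1439547 ]
```

View pics/hov2.png

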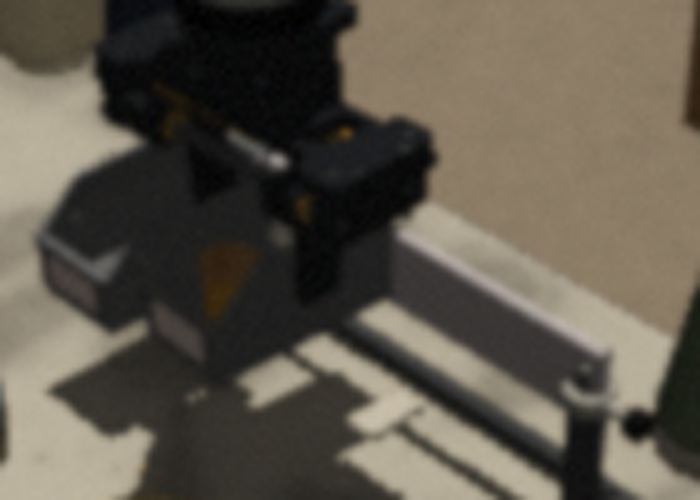

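```bash
for i in 1; do :; done
python3 -m creep '[{"grip":-1,"tx":0,"ty":0,"tz":0.1,"spin":0},{"grip":-1,"tx":0,"ty":0,"tz":0.1,"spin":0},{"grip":-1,"tx":0,"ty":0,"tz":0.1,"spin":0},{"grip":-1,"tx":0,"ty":0,"tz":0,"spin":0}]'
python3 -m creep '[{"grip":-1,"tx":0,"ty":0,"tz":0.1,"spin":0},{"grip":-1,"tx":0,"ty":0,"tz":0.1,"spin":0},{"grip":-1,"tx":0,"ty":0,"tz":0.1,"spin":0},{"grip":-1,"tx":0,"ty":0,"tz":0,"spin":0}]'
```

```text
clock: 11.52
tool_pos: [0.5578, 0.1589, 0.1245]
eef_rot: [0.0, 1.0, -0.0, -0.0]
contact_force: [-0.5, -1.0, -1.2]
opening: 0.726
finger_force: 24.8
clock: 11.85
tool_pos: [0.5577, 0.1589, 0.1215]
eef_rot: [0.0, 1.0, -0.0, -0.0]
contact_force: [-0.1, 0.5, -1.8]
opening: 0.723
finger_force: 24.8
```

```bash

python3 -m creep '[{"grip":-1,"tx":0,"ty":0,"tz":0.1,"spin":0},{"grip":-1,"tx":0,"ty":0,"tz":0.1,"spin":0},{"grip":-1,"tx":0,"ty":0,"tz":0.1,"spin":0},{"grip":-1,"tx":0,"ty":0,"tz":0,"spin":0}]'
python3 -m creep '[{"grip":-1,"tx":-0.1,"ty":0,"tz":0.1,"spin":0},{"grip":-1,"tx":-0.05,"ty":0,"tz":0.1,"spin":0},{"grip":-1,"tx":0,"ty":0,"tz":0.1,"spin":0},{"grip":-1,"tx":0,"ty":0,"tz":0,"spin":0}]'
python3 -m creep '[{"grip":-1,"tx":0,"ty":0,"tz":0.1,"spin":0},{"grip":-1,"tx":0,"ty":0,"tz":0.1,"spin":0},{"grip":-1,"tx":0,"ty":0,"tz":0,"spin":0}]'
```

```text
clock: 12.18
tool_pos: [0.5577, 0.1589, 0.1185]
eef_rot: [0.0, 1.0, -0.0, -0.0]
contact_force: [0.3, -0.7, -1.9]
opening: 0.724
finger_force: 24.8
clock: 12.52
tool_pos: [0.5593, 0.1589, 0.1155]
eef_rot: [0.0, 1.0, -0.0, -0.0]
contact_force: [0.3, 0.1, -2.1]
opening: 0.724
finger_force: 24.8
clock: 12.77
tool_pos: [0.5592, 0.1589, 0.1135]
eef_rot: [0.0, 1.0, -0.0, -0.0]
contact_force: [-0.7, -0.3, -1.8]
opening: 0.729
finger_force: 24.8
```

```bash

python3 -m creep '[{"grip":-1,"tx":0,"ty":0,"tz":0.1,"spin":0},{"grip":-1,"tx":0,"ty":0,"tz":0.1,"spin":0},{"grip":-1,"tx":0,"ty":0,"tz":0.1,"spin":0},{"grip":-1,"tx":0,"ty":0,"tz":0.1,"spin":0},{"grip":-1,"tx":0,"ty":0,"tz":0,"spin":0}]'
python3 -m creep '[{"grip":-1,"tx":0,"ty":0,"tz":0.1,"spin":0},{"grip":-1,"tx":0,"ty":0,"tz":0.1,"spin":0},{"grip":-1,"tx":0,"ty":0,"tz":0,"spin":0}]'
python3 -m creep '[{"grip":-1,"tx":0,"ty":0,"tz":0.1,"spin":0},{"grip":-1,"tx":0,"ty":0,"tz":0,"spin":0}]'
```

```text
clock: 13.18
tool_pos: [0.5596, 0.159, 0.1096]
eef_rot: [0.0, 1.0, 0.0, 0.0]
contact_force: [1.2, -0.2, -0.8]
opening: 0.727
finger_force: 24.8
clock: 13.43
tool_pos: [0.5596, 0.159, 0.1076]
eef_rot: [0.0, 1.0, 0.0, 0.0]
contact_force: [1.0, -0.3, -1.4]
opening: 0.729
finger_force: 24.8
clock: 13.6
tool_pos: [0.5596, 0.159, 0.1067]
eef_rot: [0.0, 1.0, 0.0, 0.0]
contact_force: [2.1, -0.3, -2.1]
opening: 0.724
finger_force: 24.8
```

```bash

python3 -m creep '[{"grip":-1,"tx":-0.1,"ty":0,"tz":0.05,"spin":0},{"grip":-1,"tx":0,"ty":0,"tz":0.05,"spin":0},{"grip":-1,"tx":0,"ty":0,"tz":0,"spin":0}]'
python3 -m creep '[{"grip":-1,"tx":0,"ty":0,"tz":0.05,"spin":0},{"grip":-1,"tx":0,"ty":0,"tz":0.05,"spin":0},{"grip":-1,"tx":0,"ty":0,"tz":0,"spin":0}]'
python3 -m creep '[{"grip":-1,"tx":0,"ty":0,"tz":0.05,"spin":0},{"grip":-1,"tx":0,"ty":0,"tz":0,"spin":0}]'
```

```text
clock: 13.85
tool_pos: [0.5599, 0.1588, 0.1055]
eef_rot: [0.0, 1.0, -0.0, -0.001]
contact_force: [0.0, -1.3, -0.8]
opening: 0.726
finger_force: 24.8
clock: 14.1
tool_pos: [0.5601, 0.1589, 0.1046]
eef_rot: [0.0, 1.0, -0.0, -0.0]
contact_force: [-1.2, -0.3, -1.7]
opening: 0.727
finger_force: 24.8
clock: 14.27
tool_pos: [0.5603, 0.1589, 0.1042]
eef_rot: [0.0, 1.0, 0.0, -0.0]
contact_force: [-0.0, -0.3, -0.5]
opening: 0.726
finger_force: 24.8
```

```bash

python3 -m creep '[{"grip":-1,"tx":0,"ty":0,"tz":0.05,"spin":0},{"grip":-1,"tx":0,"ty":0,"tz":0.05,"spin":0},{"grip":-1,"tx":0,"ty":0,"tz":0,"spin":0}]'
python3 -m creep '[{"grip":-1,"tx":0,"ty":0,"tz":0.05,"spin":0},{"grip":-1,"tx":0,"ty":0,"tz":0.05,"spin":0},{"grip":-1,"tx":0,"ty":0,"tz":0,"spin":0}]'
```

```text
clock: 14.52
tool_pos: [0.5606, 0.159, 0.1034]
eef_rot: [0.0, 1.0, 0.0, 0.0]
contact_force: [-0.4, -0.5, 0.3]
opening: 0.723
finger_force: 24.8
clock: 14.77
tool_pos: [0.5607, 0.1589, 0.1025]
eef_rot: [0.0, 1.0, 0.0, 0.0]
contact_force: [0.4, -0.4, 2.5]
opening: 0.729
finger_force: 24.8
```

```bash

python3 -m creep '[{"grip":-1,"tx":0,"ty":0,"tz":0.03,"spin":0},{"grip":-1,"tx":0,"ty":0,"tz":0,"spin":0}]' 3
python3 -m creep '[{"grip":0.5,"tx":0,"ty":0,"tz":0,"spin":0},{"grip":0.6,"tx":0,"ty":0,"tz":0,"spin":0},{"grip":0.7,"tx":0,"ty":0,"tz":0,"spin":0},{"grip":0.8,"tx":0,"ty":0,"tz":0,"spin":0},{"grip":0.8,"tx":0,"ty":0,"tz":0,"spin":0},{"grip":0.8,"tx":0,"ty":0,"tz":0,"spin":0},{"grip":0.8,"tx":0,"ty":0,"tz":0,"spin":0},{"grip":0.8,"tx":0,"ty":0,"tz":0,"spin":0}]'
python3 - <<'E'
from h import *
q,e=snap('scene');p,d=snap('top')
cv2.imwrite('pics/rel.png',cv2.resize(q[80:200,180:330],None,fx=5,fy=5,interpolation=2)[:,:,::-1])
E
```

```text
clock: 14.93
tool_pos: [0.5603, 0.1589, 0.1017]
eef_rot: [0.0, 1.0, 0.0, -0.0]
contact_force: [-0.6, 0.6, -1.7]
opening: 0.737
finger_force: 3.0
clock: 15.6
tool_pos: [0.5604, 0.159, 0.102]
eef_rot: [0.0, 1.0, 0.0, 0.0]
contact_force: [1.0, 0.4, 0.3]
opening: 0.897
finger_force: 0.0
```

View pics/rel.png

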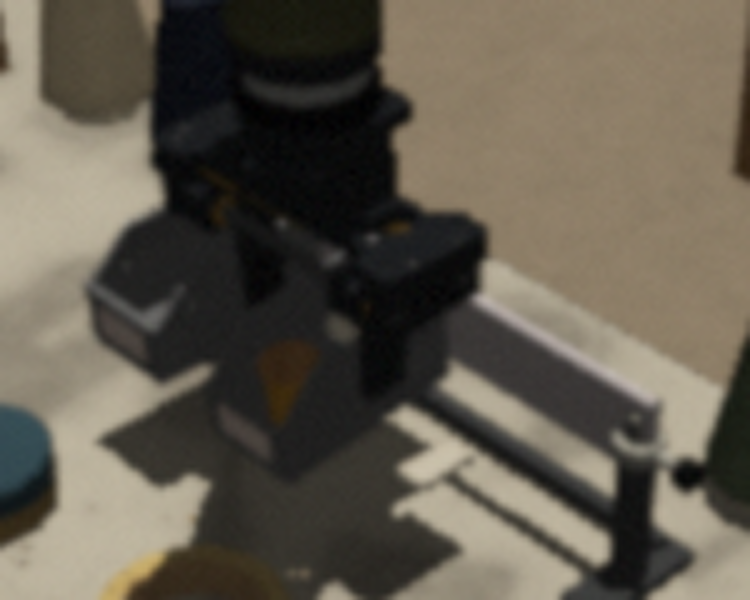

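The bin hangs from the rail, slightly sagged, and the fingers are clear of both sides at about (260,270) and (385,350). I will lift off.

```bash

python3 -m creep '[{"grip":0.8,"tx":0,"ty":0,"tz":0,"spin":0},{"grip":0.8,"tx":0,"ty":0,"tz":-0.3,"spin":0},{"grip":0.8,"tx":0,"ty":0,"tz":-0.7,"spin":0},{"grip":0.8,"tx":0,"ty":0,"tz":-1,"spin":0},{"grip":0.8,"tx":0,"ty":0,"tz":-1.5,"spin":0},{"grip":0.8,"tx":0,"ty":0,"tz":-1.5,"spin":0},{"grip":0.8,"tx":0,"ty":0,"tz":-2,"spin":0},{"grip":0.8,"tx":0,"ty":0,"tz":-1.5,"spin":0}]'
python3 -m creep '[{"grip":-1,"tx":0,"ty":-1,"tz":-0.5,"spin":0},{"grip":-1,"tx":-0.5,"ty":-2,"tz":0,"spin":0},{"grip":-1,"tx":-0.5,"ty":-2,"tz":0,"spin":0},{"grip":-1,"tx":-0.5,"ty":-1.5,"tz":0,"spin":0},{"grip":-1,"tx":-0.5,"ty":-0.5,"tz":0,"spin":0},{"grip":-1,"tx":-0.5,"ty":0,"tz":0,"spin":0},{"grip":-1,"tx":0,"ty":0,"tz":0,"spin":0},{"grip":-1,"tx":0,"ty":0,"tz":0,"spin":0}]'
python3 - <<'E'
from h import *
q,e=snap('scene')
C=cloud('scene',e);C[e<=0]=9
for nm,lo,hi in(('face low',[.5,.08,.07],[.61,.2,.10]),('face mid',[.5,.08,.10],[.61,.2,.13])):
    S=C[((C>lo)&(C<hi)).all(-1)]; print(nm,len(S),np.percentile(S[:,1],[2,10,25,50,75]).round(4),np.percentile(S[:,0],[2,98]).round(3),np.percentile(S[:,2],[2,98]).round(3))
cv2.imwrite('pics/rel2.png',cv2.resize(q[80:200,180:330],None,fx=5,fy=5,interpolation=2)[:,:,::-1])
E
```

```text
clock: 16.37
tool_pos: [0.5608, 0.1592, 0.1893]
eef_rot: [0.0, 1.0, 0.0, 0.001]
contact_force: [0.7, 0.1, 1.1]
opening: 0.9
finger_force: 0.0
clock: 17.03
tool_pos: [0.5853, 0.0905, 0.1919]
eef_rot: [-0.001, 1.0, 0.001, 0.0]
contact_force: [-0.9, 0.2, -0.6]
opening: 0.319
finger_force: 0.0
face low 467 [0.1234 0.1242 0.1251 0.1265 0.1685] [0.5   0.605] [0.071 0.1  ]
face mid 701 [0.1236 0.1248 0.126  0.1541 0.185 ] [0.503 0.607] [0.101 0.129]
```

View pics/rel2.png

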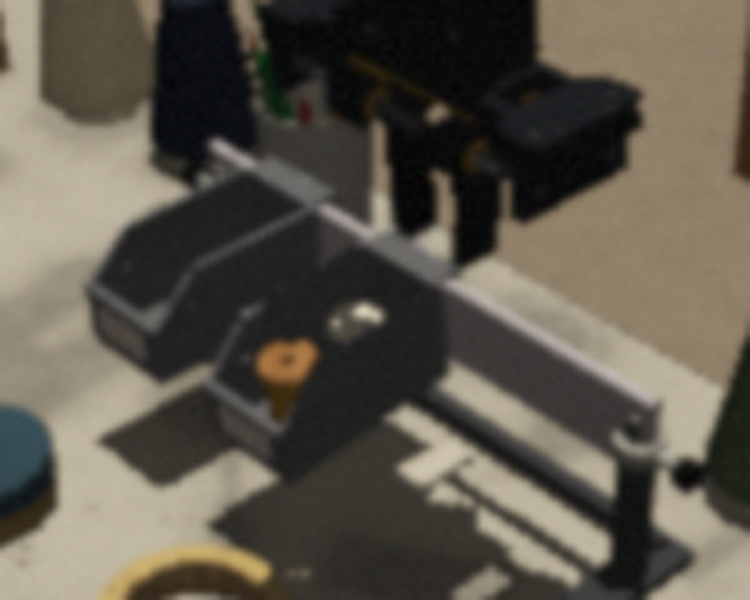

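The bin hangs on the rail with both spools upright. The gap to the neighbour is about 35 mm. Next: close the fingers, go down on its right and push it left.

```bash

python3 -m creep '[{"grip":-1,"tx":-0.5,"ty":0,"tz":0,"spin":0},{"grip":-1,"tx":-0.5,"ty":-0.3,"tz":0,"spin":0},{"grip":-1,"tx":0,"ty":0,"tz":1,"spin":0},{"grip":-1,"tx":0,"ty":0,"tz":1.5,"spin":0},{"grip":-1,"tx":0,"ty":0,"tz":1.5,"spin":0},{"grip":-1,"tx":0,"ty":0,"tz":1,"spin":0},{"grip":-1,"tx":0,"ty":0,"tz":0,"spin":0},{"grip":-1,"tx":0,"ty":0,"tz":0,"spin":0}]'
python3 -m creep '[{"grip":-1,"tx":0,"ty":0,"tz":0.5,"spin":0},{"grip":-1,"tx":0,"ty":0,"tz":1,"spin":0},{"grip":-1,"tx":0,"ty":0,"tz":1,"spin":0},{"grip":-1,"tx":0,"ty":0,"tz":0.7,"spin":0},{"grip":-1,"tx":0,"ty":0,"tz":0.3,"spin":0},{"grip":-1,"tx":0,"ty":0,"tz":0,"spin":0},{"grip":-1,"tx":0,"ty":0,"tz":0,"spin":0}]'
python3 -m creep '[{"grip":-1,"tx":0,"ty":0.3,"tz":0,"spin":0},{"grip":-1,"tx":0,"ty":0.4,"tz":0,"spin":0},{"grip":-1,"tx":0,"ty":0.3,"tz":0,"spin":0},{"grip":-1,"tx":0,"ty":0.3,"tz":0,"spin":0},{"grip":-1,"tx":0,"ty":0.2,"tz":0,"spin":0},{"grip":-1,"tx":0,"ty":0.2,"tz":0,"spin":0},{"grip":-1,"tx":0,"ty":0.2,"tz":0,"spin":0},{"grip":-1,"tx":0,"ty":0.2,"tz":0,"spin":0}]'
```

```text
clock: 17.75
tool_pos: [0.595, 0.0859, 0.1412]
eef_rot: [0.0, 1.0, -0.0, -0.001]
contact_force: [0.8, -0.3, 0.1]
opening: 0.004
finger_force: 0.0
clock: 18.33
tool_pos: [0.5953, 0.0859, 0.1067]
eef_rot: [0.0, 1.0, 0.0, -0.0]
contact_force: [1.0, -0.4, 0.3]
opening: 0.003
finger_force: 0.0
clock: 19.0
tool_pos: [0.5954, 0.1071, 0.1069]
eef_rot: [0.0, 1.0, -0.0, 0.0]
contact_force: [0.3, 0.1, 0.1]
opening: 0.006
finger_force: 0.0
```

```bash

python3 -m creep '[{"grip":-1,"tx":0,"ty":0.15,"tz":0,"spin":0},{"grip":-1,"tx":0,"ty":0.15,"tz":0,"spin":0},{"grip":-1,"tx":0,"ty":0.15,"tz":0,"spin":0},{"grip":-1,"tx":0,"ty":0.15,"tz":0,"spin":0},{"grip":-1,"tx":0,"ty":0.15,"tz":0,"spin":0},{"grip":-1,"tx":0,"ty":0.15,"tz":0,"spin":0},{"grip":-1,"tx":0,"ty":0.15,"tz":0,"spin":0},{"grip":-1,"tx":0,"ty":0.15,"tz":0,"spin":0}]'
python3 -m creep '[{"grip":-1,"tx":0,"ty":0.15,"tz":0,"spin":0},{"grip":-1,"tx":0,"ty":0.15,"tz":0,"spin":0},{"grip":-1,"tx":0,"ty":0.15,"tz":0,"spin":0},{"grip":-1,"tx":0,"ty":0.15,"tz":0,"spin":0},{"grip":-1,"tx":0,"ty":0.15,"tz":0,"spin":0},{"grip":-1,"tx":0,"ty":0.15,"tz":0,"spin":0},{"grip":-1,"tx":0,"ty":0.15,"tz":0,"spin":0},{"grip":-1,"tx":0,"ty":0.15,"tz":0,"spin":0}]'
python3 -m creep '[{"grip":-1,"tx":0,"ty":0.1,"tz":0,"spin":0},{"grip":-1,"tx":0,"ty":0.1,"tz":0,"spin":0},{"grip":-1,"tx":0,"ty":0.1,"tz":0,"spin":0},{"grip":-1,"tx":0,"ty":0.1,"tz":0,"spin":0},{"grip":-1,"tx":0,"ty":0.1,"tz":0,"spin":0},{"grip":-1,"tx":0,"ty":0.1,"tz":0,"spin":0}]'
```

```text
clock: 19.67
tool_pos: [0.5953, 0.1189, 0.1069]
eef_rot: [0.0, 1.0, -0.0, -0.0]
contact_force: [-0.3, -1.6, -0.3]
opening: 0.005
finger_force: 1.4
clock: 20.33
tool_pos: [0.5953, 0.1311, 0.1069]
eef_rot: [0.0, 1.0, 0.0, -0.0]
contact_force: [-0.9, -2.4, 1.2]
opening: 0.004
finger_force: 1.3
clock: 20.83
tool_pos: [0.5953, 0.1371, 0.1069]
eef_rot: [0.0, 1.0, 0.0, -0.0]
contact_force: [-1.6, -1.9, -0.4]
opening: 0.007
finger_force: 1.1
```

```bash

python3 -m creep '[{"grip":-1,"tx":0,"ty":0.1,"tz":0,"spin":0},{"grip":-1,"tx":0,"ty":0.1,"tz":0,"spin":0},{"grip":-1,"tx":0,"ty":0.1,"tz":0,"spin":0},{"grip":-1,"tx":0,"ty":0.1,"tz":0,"spin":0},{"grip":-1,"tx":0,"ty":0.1,"tz":0,"spin":0},{"grip":-1,"tx":0,"ty":0.1,"tz":0,"spin":0}]'
python3 -m creep '[{"grip":-1,"tx":0,"ty":0.05,"tz":0,"spin":0},{"grip":-1,"tx":0,"ty":0.05,"tz":0,"spin":0},{"grip":-1,"tx":0,"ty":0.05,"tz":0,"spin":0},{"grip":-1,"tx":0,"ty":0.05,"tz":0,"spin":0}]'
python3 -m creep '[{"grip":-1,"tx":0,"ty":0.05,"tz":0,"spin":0},{"grip":-1,"tx":0,"ty":0.05,"tz":0,"spin":0}]'
```

```text
clock: 21.33
tool_pos: [0.5952, 0.1431, 0.1069]
eef_rot: [0.0, 1.0, 0.0, -0.0]
contact_force: [-1.5, -2.0, -0.3]
opening: 0.009
finger_force: 1.0
clock: 21.67
tool_pos: [0.5953, 0.145, 0.1069]
eef_rot: [0.0, 1.0, 0.0, -0.0]
contact_force: [-0.9, -1.5, -0.4]
opening: 0.004
finger_force: 0.9
clock: 21.83
tool_pos: [0.5953, 0.146, 0.1069]
eef_rot: [0.0, 1.0, 0.0, -0.0]
contact_force: [-1.1, -2.5, -0.0]
opening: 0.004
finger_force: 0.9
```

```bash

python3 -m creep '[{"grip":-1,"tx":0,"ty":0.05,"tz":0,"spin":0},{"grip":-1,"tx":0,"ty":0.05,"tz":0,"spin":0},{"grip":-1,"tx":0,"ty":0.05,"tz":0,"spin":0}]'
python3 -m creep '[{"grip":-1,"tx":0,"ty":0.05,"tz":0,"spin":0},{"grip":-1,"tx":0,"ty":0.05,"tz":0,"spin":0}]'
python3 -m creep '[{"grip":-1,"tx":0,"ty":0.05,"tz":0,"spin":0}]'
python3 - <<'E'
from h import *
q,e=snap('scene')
cv2.imwrite('pics/push.png',cv2.resize(q[80:200,180:330],None,fx=5,fy=5,interpolation=2)[:,:,::-1])
E
```

```text
clock: 22.08
tool_pos: [0.5954, 0.1475, 0.1069]
eef_rot: [0.0, 1.0, 0.0, 0.0]
contact_force: [-0.4, -1.5, -0.6]
opening: 0.009
finger_force: 0.9
clock: 22.25
tool_pos: [0.5954, 0.1485, 0.1069]
eef_rot: [0.0, 1.0, 0.0, 0.0]
contact_force: [-1.6, -2.5, -0.2]
opening: 0.003
finger_force: 0.9
clock: 22.33
tool_pos: [0.5954, 0.149, 0.1069]
eef_rot: [0.0, 1.0, 0.0, 0.0]
contact_force: [-1.6, -1.6, -0.3]
opening: 0.002
finger_force: 0.9
```

View pics/push.png

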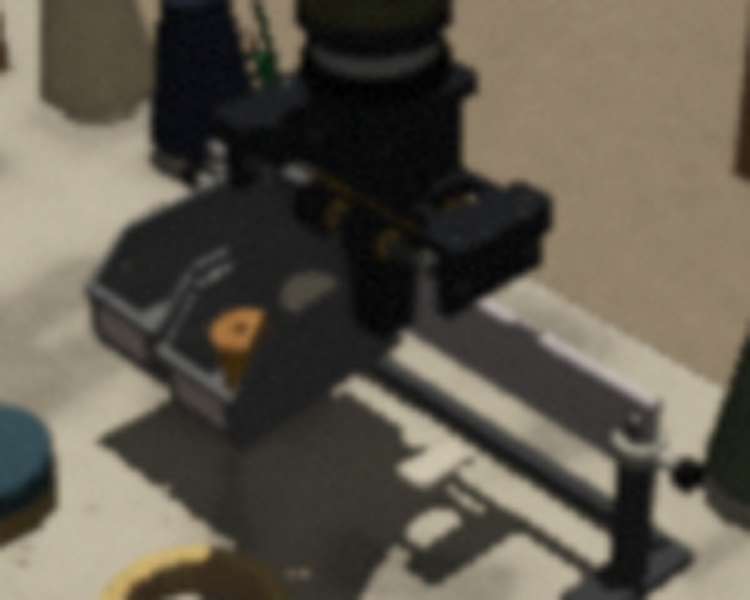

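The bin is almost against the neighbour; only a thin sliver of gap is left at (165,345). I keep pushing gently until the force rises.

```bash

python3 -m creep '[{"grip":-1,"tx":0,"ty":0.05,"tz":0,"spin":0},{"grip":-1,"tx":0,"ty":0.05,"tz":0,"spin":0}]'
python3 -m creep '[{"grip":-1,"tx":0,"ty":0.05,"tz":0,"spin":0},{"grip":-1,"tx":0,"ty":0.02,"tz":0,"spin":0}]'
```

```text
clock: 22.55
tool_pos: [0.5953, 0.1497, 0.1069]
eef_rot: [0.0, 1.0, -0.0, -0.0]
contact_force: [-1.5, -3.2, 0.4]
opening: 0.003
finger_force: 1.5
clock: 22.72
tool_pos: [0.5954, 0.1497, 0.1069]
eef_rot: [0.0, 1.0, -0.001, -0.0]
contact_force: [-2.1, -4.7, 1.0]
opening: 0.003
finger_force: 2.1
```

The force rose and the tool stopped, so the bins touch. Now back off, lift and check.

```bash

python3 -m creep '[{"grip":-1,"tx":0,"ty":-0.2,"tz":0,"spin":0},{"grip":-1,"tx":0,"ty":-0.4,"tz":0,"spin":0},{"grip":-1,"tx":0,"ty":-1,"tz":0,"spin":0},{"grip":-1,"tx":0,"ty":-1,"tz":0,"spin":0},{"grip":-1,"tx":0,"ty":-0.5,"tz":-1,"spin":0},{"grip":-1,"tx":0,"ty":0,"tz":-2,"spin":0},{"grip":-1,"tx":0,"ty":0,"tz":-2,"spin":0},{"grip":-1,"tx":0,"ty":0,"tz":-2,"spin":0}]'
python3 -m creep '[{"grip":-1,"tx":0,"ty":-2,"tz":-2,"spin":0},{"grip":-1,"tx":0,"ty":-3,"tz":-1,"spin":0},{"grip":-1,"tx":0,"ty":-3,"tz":0,"spin":0},{"grip":-1,"tx":0,"ty":-2,"tz":0,"spin":0},{"grip":-1,"tx":0,"ty":0,"tz":0,"spin":0},{"grip":-1,"tx":0,"ty":0,"tz":0,"spin":0},{"grip":-1,"tx":0,"ty":0,"tz":0,"spin":0}]'
python3 - <<'E'
from h import *
q,e=snap('scene')
C=cloud('scene',e);C[e<=0]=9
S=C[((C>[.5,.08,.07])&(C<[.61,.2,.125])).all(-1)]
for a,b in((.5,.53),(.53,.56),(.56,.6)):
    T=S[(S[:,0]>a)&(S[:,0]<b)]; print(a,len(T),np.percentile(T[:,1],[2,10,25,50]).round(4))
cv2.imwrite('pics/end.png',cv2.resize(q[80:200,180:330],None,fx=5,fy=5,interpolation=2)[:,:,::-1])
E
```

```text
clock: 23.38
tool_pos: [0.5955, 0.1187, 0.1784]
eef_rot: [0.001, 1.0, 0.0, 0.0]
contact_force: [0.4, 0.8, -0.2]
opening: 0.005
finger_force: 0.0
clock: 23.97
tool_pos: [0.5954, 0.0208, 0.2074]
eef_rot: [-0.0, 1.0, 0.001, 0.0]
contact_force: [0.8, -0.1, -0.2]
opening: 0.004
finger_force: 0.0
0.5 233 [0.1633 0.1643 0.1652 0.1673]
0.53 167 [0.1634 0.164  0.1649 0.1659]
0.56 227 [0.1635 0.1644 0.165  0.1659]
```

View pics/end.png

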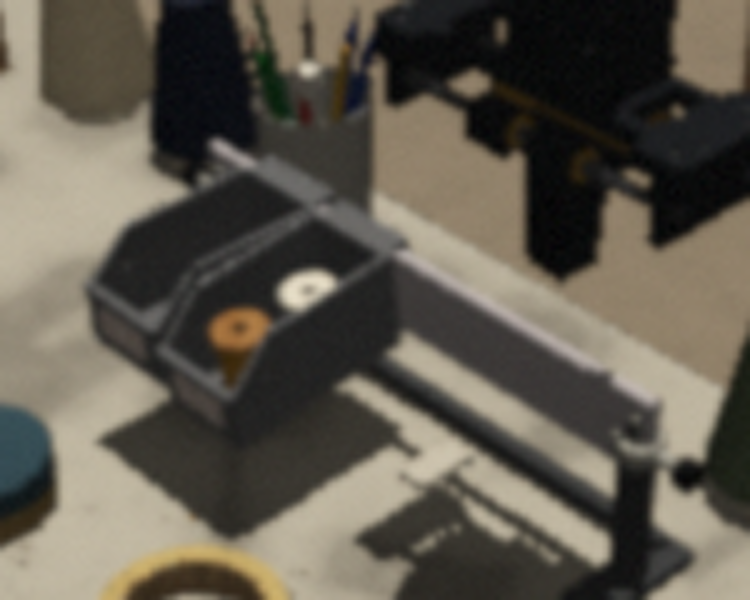

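The bin rests against the neighbour: its right face is at y ≈ 0.165 and the neighbour's is at 0.2285 in the same view. Both spools are in it and the gripper is clear.

```bash
python3 -c "
from plant import workorder
print(workorder.finish_job())"
```

```text
the job is handed in; nothing more can be done
None
```

The grey bin hangs on the rail touching its neighbour, with both spools in it, after being let go about 35 mm short and slid over with roughly 2–5 N; the bystanders were not touched, and the job is handed in (no verdict came back).

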